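# Weight a glued panel with a bonded course of steel bars and start the timer

## Robot

A 6-joint arm with a two-finger parallel gripper is mounted at the origin on the work surface. World frame = base frame: x ahead of the robot, y to its left, z up, the work surface at z = 0. Lengths are in m, angles in rad, forces in N, time in s.
With the tool pointing down it reaches from about 0.3 to 0.775 m from the base axis. Payload 14.6 kg.
Tool frame: the origin (TCP) lies at the very end of the fingers, on their centre line; the grasp point (between the pads) lies 19 mm behind it; z points along the fingers, y is the line along which they close (so a half turn about z gives the same grasp; the last joint's range is limited). The gripper opens to 94 mm and grips with 3 to 60 N. Pads are 16 mm wide; open, the fingers measure 119 mm over their backs; the gripper's body (75 mm by 177 mm) begins 78 mm behind the grasp point.
Start: joints at [1.282, 0.3, 1.521, -0, 1.321, -0.067], TCP at [0.121, 0.537, 0.205] pointing down, gripper open.
Joint ranges: [-3.03, 3.03], [-0.79, 2.21], [0.23, 2.52], [-1.04, 4.18], [0, 3.07], [-2.55, 2.55]. Speed limits (rad/s): [2.22, 2.22, 2.57, 3.14, 3.14, 3.14].

## Interface

Orientations are given as a rotation vector (axis times angle).
In Python, from cell import bot, effector, solve_ik, monitor, cams gives the robot as it stands. The module is installed in compiled form; this text tells all that it offers. Calls block until the motion is done:
- bot.reach(position, orientation): joint-space move of the TCP to a pose.
- bot.move_straight(position, orientation=None, speed=0.15): straight line of the TCP; orientation=None keeps the orientation; speed is the mean speed in m/s.
- bot.goto_joints(angles): joint-space move.
- effector.gripper_open() and effector.grasp(force=None): open the fingers fully, or close them until they stop; force is the grip in N (None keeps the last).
- bot.sleep(seconds).
- solve_ik(position, orientation): joint angles nearest the present ones, or None.
- monitor.get_obs(): the state.
- cams.camera(name): name is "scene" or "top" or "wrist"; returns (picture, depth): 480x640x3 uint8, red, green, blue; 480x640 float32, m along the optical axis (not along the pixel's ray), 0 where there is no reading.
- cams.camera_params(name): a dict with "fx", "fy", "cx", "cy" (pixels), "extrinsics" (4x4, takes a point from world to camera coordinates). Camera axes: x right, y up, looking along -z (the intrinsics and any distortion apply to the point x, -y, -z); pixel columns grow to the right and rows downward; lengths in m; the calibration is good to about 2 mm. The wrist camera is an equidistant fisheye: a pixel r from the principal point sees the ray r / f radians off the axis. A picture is of the moment at which its call begins: read the wrist's pose just before it. camera_params takes no time and is no camera call; for the wrist camera it gives the pose at the moment of the call.
A pose or a line that the arm cannot do raises bot.PlanningError and nothing moves.
- bot.job_done(): hands the job in; it is judged then, once.
The state is a dict: "clock": time; "q": joint angles; "qvel": joint speeds; "tau": joint torques, N m; "ee_pos": TCP position; "ee_rot": TCP orientation; "wrist_force": force on the tool from outside, world axes, zero at the start; "wrist_torque": the same for the moment, N m; "finger_gap": finger opening in m; "gripper_force": force on a finger pad.
Only numpy, scipy, OpenCV 4.12 (cv2) and the standard library are available. Lean on these libraries where they do the work, as an engineer would, in place of code of your own. Each camera call takes 0.05 s, during which the arm holds its last target. There are 200 camera calls.

## Task

The glued panel between the pressing boards already carries its first course of two steel bars; lay the second course on it in brick bond: the loose full-length bar centred over the joint, and one half bar at each end of it, with the sides and outer ends flush with the bars below. Set the bars down rather than dropping them, and leave the first course, and the bottle, spool of thread, tin, cork block and wax block, where they are. When the course is laid, press the timer's big key down until it clicks through, and let it come back up.

Things in the scene. Friction and masses are not known exactly. Their poses are not given: they have to be found in the camera images.
- joint_top (a point): Centre of the first course's top face, over the joint of its two bars, 60 mm above the bench. Fixed to the pressing boards (plywood, 150 x 250 mm, 28 mm high, fixed to the bench). y runs along the course (182 mm long), x across (32 mm wide), z up. Second-course centres lie 16 mm above this point: full bar at y = 0, half bars at y = +69.5 and -69.5 mm (3 mm gaps), either half at either end
- laid_a_center (a point): Centre of one of the two bars of the first course: plain steel, 32 x 90 x 32 mm (x, y, z), edges slightly rounded, 0.7 kg, lying loose on the upper pressing board on the +y side of the joint; to be left in place
- laid_b_center (a point): Centre of the other, equal bar of the first course, on the -y side of the joint, 2 mm from the first; to be left in place
- bar_full_center (a point): Centre of the loose full-length bar on the bench: plain steel, 32 mm wide (x), 90 mm long (y), 32 mm high (z), about 0.7 kg. Grip it across its width, high enough that the fingertips stay above its underside when it is laid on the first course, which is just as wide
- bar_half_a_center (a point): Centre of a loose half bar on the bench: plain steel, 32 mm wide (x), 43 mm long (y), 32 mm high (z), about 0.35 kg. Mind which way is which: the 32 mm width goes across the course
- bar_half_b_center (a point): Centre of the other loose half bar, the same as the first
- key_top (a point): Middle of the top of the timer's round key (34 mm across, domed) on a white timer 90 x 75 mm fixed to the bench; the key's top stands 49 mm above the bench, 11 mm proud of its collar. It is pressed straight down
- key (a joint): Travel of the timer's key, 0 = up, 0.005 m = fully down. It is a snap dome: the force rises to a peak of about 6 N near 2 mm, then drops to about 3 N as it clicks through, and it meets its stop at 5 mm. It springs back when let go
- bottle: Bystander: brown glass bottle, 54 mm across, 150 mm high, standing; origin at the middle of its underside
- thread: Bystander: dark red spool of thread, foot 60 mm across, 72 mm high; origin at the middle of its underside
- cork_block: Bystander: cork sanding block 60 x 110 x 30 mm (x, y, z); origin at the middle of its underside
- tin: Bystander: open brass tin 75 x 95 x 40 mm (x, y, z); origin at the middle of its underside
- beeswax: Bystander: yellow-brown block of wax 50 x 75 x 28 mm (x, y, z), with rounded edges; origin at the middle of its underside
Mind the look-alikes: they are no part of the job. What is shaped like the part that bears bar_half_b_center but blue is not meant. Leave any red look-alike of the part that bears bar_full_center alone.

How it is judged:
By the outcome, as a careful person would: the job done as asked, in the order asked, and still so for the second after the job is handed in, with the robot touching nothing.
It also fails if it takes over 70 s, if anything falls off the work surface, if the arm or the gripper's body presses on something with over 40 N, if the wrist force passes 120 N, or if a joint passes its speed limit or range.

## Working session

There is one attempt and no reset: what is moved stays moved. The work goes in short steps, each a Python script; the robot and the scene stay as the last script left them, time stands still between calls to the robot, and variables do not carry over. Pictures are saved under pics/ and viewed, at most 10 in all, crops included, and the job is handed in when it is done.

```bash
mkdir -p pics; python3 - <<'E'
from cell import bot, effector, solve_ik, monitor, cams
import cv2, numpy as np
for n in ("top","scene"):
    im,d=cams.camera(n); p=cams.camera_params(n)
    cv2.imwrite(f"pics/{n}0.png",im[:,:,::-1]); np.save(f"pics/{n}_d.npy",d)
    print(n,{k:(np.round(v,4).tolist()) for k,v in p.items()}, (d>0).mean())
o=monitor.get_obs(); print(o["clock"],o["ee_pos"],o["ee_rot"],o["wrist_force"],o["finger_gap"])
E
```

```text
top {'fx': 494.2819, 'fy': 494.2819, 'cx': 318.3117, 'cy': 239.2324, 'extrinsics': [[-0.0031, -1.0, -0.0053, 0.0878], [0.9932, -0.0037, 0.1159, -0.5482], [-0.116, -0.0049, 0.9932, -1.0912], [0.0, 0.0, 0.0, 1.0]]} 0.995986328125
scene {'fx': 433.3304, 'fy': 433.3304, 'cx': 323.6439, 'cy': 239.6686, 'extrinsics': [[-0.3309, 0.9436, -0.0129, 0.0965], [-0.7093, -0.2397, 0.6629, 0.3827], [0.6224, 0.2285, 0.7486, -1.3334], [0.0, 0.0, 0.0, 1.0]]} 0.996162109375
0.1 [0.12090881 0.53630974 0.20491521] [-3.47610224e-01 -3.12210337e+00  1.63016256e-03] [-0.0996318   0.09691027  0.56967895] 0.09399365519081596
```

View pics/top0.png

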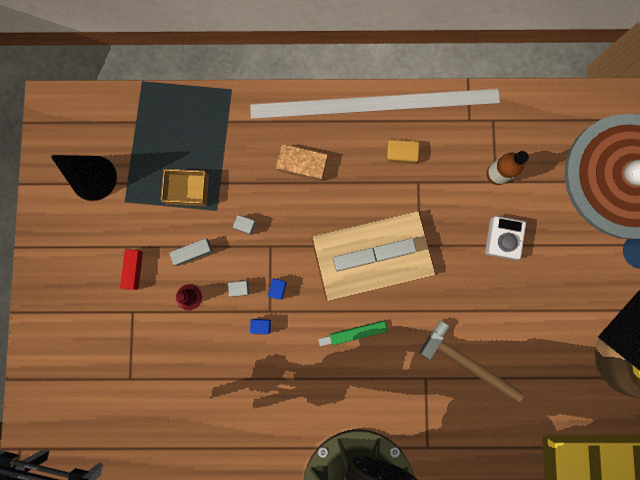

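View pics/scene0.png

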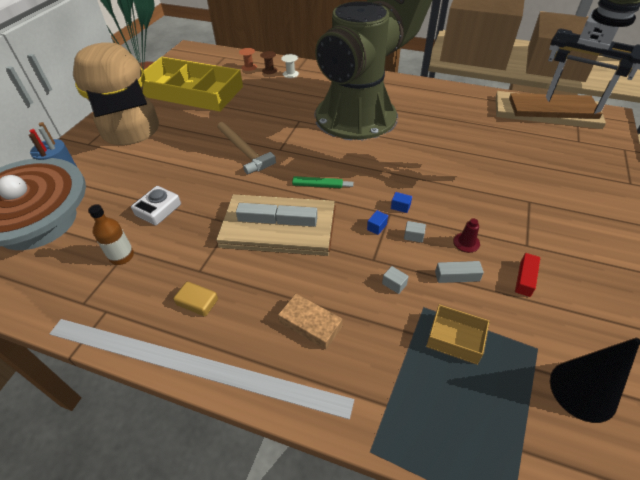

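Top view: the full bar could be the grey bar (190,251), the red look-alike (131,269), the laid bars (353,260)/(397,249) or the ruler (375,103). I choose the grey bar at (190,251). The halves could be grey (244,225), grey (238,289), blue (277,289) or blue (260,326). I choose the two grey ones. The timer key is at (508,242). In the scene view the same parts are at (459,271), (396,280) and (415,232), and the key is at (158,196).

```bash
cat > h.py <<'E'
from cell import bot, effector, solve_ik, monitor, cams
import cv2, numpy as np
def ray(P,uv,fish=False):
    E=np.array(P["extrinsics"]); R=E[:3,:3]; c=-R.T@E[:3,3]
    a=(np.atleast_2d(uv)-[P["cx"],P["cy"]])/[P["fx"],P["fy"]]
    if fish:
        r=np.linalg.norm(a,axis=1,keepdims=True)+1e-12
        d=np.hstack([a/r*np.sin(r),np.cos(r)])
    else: d=np.hstack([a,np.ones((len(a),1))])
    d=d*[1,-1,-1]; d/=np.linalg.norm(d,axis=1,keepdims=True)
    return c,d@R
def plane(P,uv,z,fish=False):
    c,d=ray(P,uv,fish); return c+d*((z-c[2])/d[:,2])[:,None]
def tri(r1,r2):
    (c1,d1),(c2,d2)=r1,r2; d1,d2=d1[0],d2[0]
    s=np.linalg.lstsq(np.c_[d1,-d2],c2-c1,rcond=None)[0]
    p,q=c1+s[0]*d1,c2+s[1]*d2
    return (p+q)/2,np.linalg.norm(p-q)
def proj(P,p,fish=False):
    E=np.array(P["extrinsics"]); X=E[:3,:3]@p+E[:3,3]; X=X*[1,-1,-1]
    if fish:
        n=np.hypot(X[0],X[1])+1e-12; t=np.arctan2(n,X[2]); a=X[:2]/n*t
    else: a=X[:2]/X[2]
    return a*[P["fx"],P["fy"]]+[P["cx"],P["cy"]]
def grey(im,vlo=100,smax=60):
    h=cv2.cvtColor(im,cv2.COLOR_RGB2HSV)
    return cv2.inRange(h,(0,0,vlo),(180,smax,255))
E
python3 - <<'E'
from h import *
for n in("top","scene"):
    im=cv2.imread(f"pics/{n}0.png")[:,:,::-1].copy(); P=cams.camera_params(n)
    d=np.load(f"pics/{n}_d.npy")
    m=grey(im,90,70)
    cs,_=cv2.findContours(m,cv2.RETR_EXTERNAL,cv2.CHAIN_APPROX_NONE)
    for c in cs:
        if 100<cv2.contourArea(c)<4000:
            r=cv2.minAreaRect(c)
            u,v=map(int,r[0])
            print(n,np.round(r[0],1),np.round(r[1],1),round(r[2],1),cv2.contourArea(c),np.round(plane(P,[r[0]],0.032)[0],3), 'z_cam',d[v,u])
im=cv2.imread("pics/top0.png")
cv2.imwrite("pics/cropt.png",np.hstack([cv2.resize(im[195:345,110:290],None,fx=2.4,fy=2.4,interpolation=cv2.INTER_CUBIC),cv2.resize(im[200:310,300:440],(360,360),interpolation=cv2.INTER_CUBIC)]))
E
```

```text
top [434.6 339.5] [12.9 39.6] 31.0 399.5 [ 0.324 -0.171  0.032] z_cam 1.1023006
top [237.2 288.2] [14.2 18.7] 84.3 236.0 [0.438 0.269 0.032] z_cam 1.1080999
top [189.3 251.4] [13.9 39.4] 68.7 500.0 [0.522 0.379 0.032] z_cam 1.1232977
top [374.  254.1] [14.5 82.5] 76.5 1085.5 [ 0.514 -0.04   0.032] z_cam 1.0960842
top [505.4 237.5] [36.3 40.8] 9.0 1373.5 [ 0.551 -0.339  0.032] z_cam 1.1042964
top [243.5 223.9] [19.1 14.7] 20.0 238.5 [0.584 0.257 0.032] z_cam 1.1234908
top [631.5 172.5] [25. 15.] 90.0 290.0 [ 0.7   -0.635  0.032] z_cam 1.042841
top [497.  173.6] [23.6 15.4] 55.6 185.5 [ 0.699 -0.326  0.032] z_cam 1.1101046
top [602. 176.] [124.  74.] 90.0 2105.5 [ 0.693 -0.567  0.032] z_cam 1.0775898
top [374.5 103.2] [ 14.6 249. ] 86.4 3260.5 [ 0.869 -0.047  0.032] z_cam 1.1905835
scene [266.1 462.1] [26.2 47.6] 24.8 854.0 [0.993 0.154 0.032] z_cam 1.3737229
scene [396.5 278. ] [24.7 19.1] 45.0 290.0 [0.591 0.262 0.032] z_cam 0.88251156
scene [460.  270.5] [19. 46.] 90.0 532.5 [0.53  0.382 0.032] z_cam 0.89181685
scene [116.1 247.9] [23.2 28.5] 65.4 453.0 [ 0.708 -0.333  0.032] z_cam 
[... 682 characters left out ...]
5 24.6] 7.6 526.0 [-0.326  0.099  0.032] z_cam 3.1446579
scene [137.8  48.3] [25.  22.2] 55.3 205.5 [-0.125 -0.866  0.032] z_cam 3.3416865
scene [174.9  33.9] [40.8 75.9] 74.7 1868.0 [-0.273 -0.802  0.032] z_cam 3.491068
scene [625.5  26. ] [36. 27.] 90.0 488.0 [-0.86   0.82   0.032] z_cam 0.8161741
scene [427.5  21.1] [10.  37.6] 25.2 157.5 [-0.679  0.095  0.032] z_cam 3.0740972
scene [591.8  12. ] [10.9 25.2] 6.3 117.5 [-0.964  0.707  0.032] z_cam 0.86861974
scene [548.  20.] [40. 64.] 90.0 1062.0 [-0.83   0.541  0.032] z_cam 1.8779669
scene [181.1   3.1] [54.4  8.9] 3.2 287.0 [-0.548 -0.945  0.032] z_cam 3.6015797
scene [23.5 12. ] [24. 47.] 90.0 564.0 [-0.263 -1.533  0.032] z_cam 1.56224
```

View pics/cropt.png

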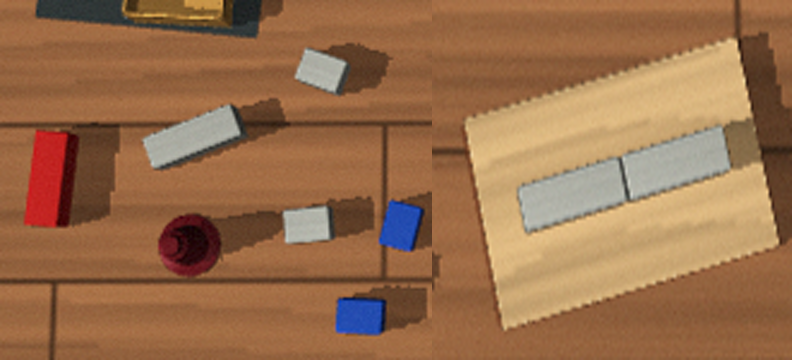

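The crop confirms it: the grey full bar and the two grey halves are plain steel, the red and blue ones are look-alikes, and the course with its joint is on the board. Next, wrist-camera views over the parts and the course.

```bash
cat >> h.py <<'E'
from scipy.spatial.transform import Rotation as Ro
def down(cl):   # cl: closing direction angle in world (rad); tool z down
    y=np.array([np.cos(cl),np.sin(cl),0]); z=np.array([0,0,-1.]); x=np.cross(y,z)
    return Ro.from_matrix(np.c_[x,y,z]).as_rotvec()
def look(name):
    P=cams.camera_params("wrist"); im,d=cams.camera("wrist")
    cv2.imwrite(f"pics/{name}.png",im[:,:,::-1]); np.savez(f"pics/{name}.npz",d=d,**P)
    return P,im,d
E
python3 - <<'E'
from h import *
print(Ro.from_rotvec(monitor.get_obs()["ee_rot"]).as_matrix().round(2).tolist())
# closing dir now
y=Ro.from_rotvec(monitor.get_obs()["ee_rot"]).as_matrix()[:,1]; print(np.arctan2(y[1],y[0]))
cl=np.deg2rad(20)
for a in (20,200):
    q=solve_ik([0.50,0.30,0.26],down(np.deg2rad(a))); print(a,None if q is None else np.round(q,2))
for a in (14,194): 
    q=solve_ik([0.52,-0.03,0.26],down(np.deg2rad(a))); print(a,None if q is None else np.round(q,2))
P=cams.camera_params("wrist"); print(P)
E
```

```text
[[-0.98, 0.22, -0.0], [0.22, 0.98, -0.0], [0.0, -0.0, -1.0]]
1.3490327584792552
20 [ 0.48  0.34  1.34 -0.    1.46  0.13]
200 None
14 [-0.13  0.2   1.52 -0.    1.42 -0.37]
194 None
{'fx': 371.64829954431775, 'fy': 371.64829954431775, 'cx': 323.3170727969961, 'cy': 237.3845357835393, 'extrinsics': array([[ 0.21960452,  0.97558837, -0.00108541, -0.55079127],
       [-0.9339477 ,  0.20990938, -0.28927452,  0.03039347],
       [-0.28198502,  0.06453971,  0.95724557, -0.39241614],
       [ 0.        ,  0.        ,  0.        ,  1.        ]])}
```

```bash
python3 - <<'E'
from h import *
bot.reach([0.48,0.33,0.24],down(np.deg2rad(20))); P,im1,d=look("w1")
print("cam1",-P["extrinsics"][:3,:3].T@P["extrinsics"][:3,3])
bot.reach([0.50,-0.03,0.24],down(np.deg2rad(14))); P,im2,d=look("w2")
print("cam2",-P["extrinsics"][:3,:3].T@P["extrinsics"][:3,3], monitor.get_obs()["clock"])
cv2.imwrite("pics/w12.png",cv2.resize(np.vstack([im1,im2])[:,:,::-1],(400,600)))
cv2.imwrite("pics/w12s.png",np.hstack([cv2.resize(i[:,:,::-1],(400,300)) for i in(im1,im2)]))
E
```

```text
cam1 [0.45057343 0.41142361 0.41881433]
cam2 [0.47988251 0.0541033  0.41890081] 3.0833
```

View pics/w12s.png

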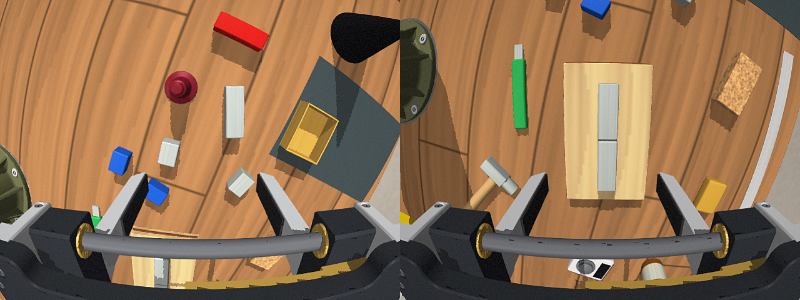

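Left (w1, full-scale pixels): full bar at (376,179), halves at (384,291) and (269,243). Right (w2): course centred near (331,219), joint about (331,224). Now I measure the top faces.

```bash
cat >> h.py <<'E'
def cloud(P,d,fish):
    h,w=d.shape; uv=np.stack(np.meshgrid(np.arange(w),np.arange(h)),-1).reshape(-1,2).astype(float)
    c,r=ray(P,uv,fish); E=np.array(P["extrinsics"]); k=-(r@E[2,:3])
    return (c+r*(d.reshape(-1)/k)[:,None]).reshape(h,w,3)
def tops(P,im,d,zlo,fish=True,amin=200,vlo=90,smax=70,zhi=0.2,near=None,rad=.12):
    X=cloud(P,d,fish); m=(grey(im,vlo,smax)>0)&(X[:,:,2]>zlo)&(X[:,:,2]<zhi)&(d>0)
    if near is not None: m&=np.hypot(X[:,:,0]-near[0],X[:,:,1]-near[1])<rad
    n,l,s,c=cv2.connectedComponentsWithStats(m.astype(np.uint8),connectivity=4); out=[]
    for i in range(1,n):
        if s[i,4]<amin: continue
        k=(l==i); z=np.median(X[k][:,2])
        v,u=np.nonzero(k)   # pixel corners, so that the rectangle is not a pixel short
        e=np.concatenate([np.c_[u,v]+o for o in ([-.5,0],[.5,0],[0,-.5],[0,.5])])
        w=plane(P,e,z,fish)[:,:2]
        r=cv2.minAreaRect((w*1000).astype(np.float32))
        b=cv2.boxPoints(r); e1,e2=b[1]-b[0],b[2]-b[1]
        L=e1 if np.hypot(*e1)>np.hypot(*e2) else e2
        ac=(np.rad2deg(np.arctan2(L[1],L[0]))+90+90)%180-90   # across direction
        out.append(dict(c=np.array(r[0])/1000,z=z,size=sorted(r[1]),across=ac,px=np.array([u.mean(),v.mean()]),mc=plane(P,np.c_[u,v].astype(float),z,fish).mean(0)[:2]))
    return out
def load(n):
    f=np.load(f"pics/{n}.npz"); return {k:f[k] for k in f if k!="d"},cv2.imread(f"pics/{n}.png")[:,:,::-1].copy(),f["d"]
E
python3 - <<'E'
from h import *
T=cams.camera_params("top"); ti=cv2.imread("pics/top0.png")[:,:,::-1].copy(); td=np.load("pics/top_d.npy")
S=cams.camera_params("scene"); si=cv2.imread("pics/scene0.png")[:,:,::-1].copy(); sd=np.load("pics/scene_d.npy")
near=[(.52,.378),(.584,.257),(.438,.269),(.505,-.04)]
for p,zl,w in zip(near,(.026,.026,.026,.054),("w1","w1","w1","w2")):
    P,im,d=load(w); R=[]
    for nm,a in(("wrist",(P,im,d,zl,True)),("top",(T,ti,td,zl,False)),("scene",(S,si,sd,zl,False))):
        for o in tops(*a,near=p,amin=60):
            print(nm,o["c"].round(4),"mc",o["mc"].round(4),"z",o["z"].round(4),np.round(o["size"],1),"ac",round(o["across"],1),o["px"].round(1))
            R.append(ray(a[0],[o["px"]],a[4]))
    if len(R)==3: print("  tri",tri(R[0],R[1]),tri(R[0],R[2]))
E
```

```text
wrist [0.5209 0.3808] mc [0.5205 0.3809] z 0.0315 [32.8 90.4] ac 21.5 [375.5 178.8]
wrist [0.4474 0.2891] mc [0.4464 0.2883] z 0.0311 [11.6 20.5] ac 51.4 [280.9 234.9]
wrist [0.5778 0.2794] mc [0.5784 0.2784] z 0.0312 [13.1 20. ] ac -63.9 [388.  280.6]
top [0.5215 0.3781] mc [0.5215 0.3782] z 0.0334 [33.4 90.4] ac 21.5 [189.4 251.5]
scene [0.5242 0.3803] mc [0.5241 0.3808] z 0.0332 [37.5 91.8] ac 21.1 [460.1 267.9]
wrist [0.5323 0.3512] mc [0.5329 0.351 ] z 0.0315 [27.6 32.8] ac -67.4 [375.9 208.9]
wrist [0.5832 0.2604] mc [0.5829 0.2604] z 0.0316 [35.  44.8] ac -21.0 [385.4 295.2]
top [0.5844 0.2571] mc [0.5843 0.257 ] z 0.0331 [34.3 43.8] ac -19.9 [243.3 223.9]
top [0.5326 0.3501] mc [0.533  0.3499] z 0.0336 [30.3 33.3] ac -68.1 [202.  246.4]
scene [0.5353 0.3518] mc [0.5357 0.3516] z 0.0332 [29.1 38.1] ac -65.6 [445.  268.6]
scene [0.5861 0.2597] mc [0.5863 0.2597] z 0.0331 [34.7 45.5] ac -20.5 [395.7 275.7]
wrist [0.5224 0.3515] mc [0.5223 0.3468] z 0.0314 [14.2 34.2] ac 21.6 [365.4 209.1]
wrist [0.438  0.2713] mc [0.438  0.2716] z 0.0315 [33.  45.4] ac 4.4 [269. 246.]
top [0.5239 0.3482] mc [0.5237 0.3451] z 0.0337 [15.8 33.2] ac 21.9 [204.  250.5]
top [0.438  0.2681] mc [0.4382 0.2682] z 0.033 [33.5 44.1] ac 5.0 [237.4 288.3]
scene [0.4409 0.2703] mc [0.4403 0.2704] z 0.0332 [39.3 44.5] ac 4.2 [415.2 227.4]
wrist [0.5007 0.0089] mc [0.5004 0.0098] z 0.0596 [32.5 89.7] ac 13.2 [332.6 177.5]
wrist [ 0.522  -0.0799] mc [ 0.5212 -0.0782] z 0.0596 [32.3 90.7] ac 13.7 [330.8 264.5]
top [ 0.5223 -0.0823] mc [ 0.5223 -0.0823] z 0.0604 [33.7 91.8] ac 13.8 [394.5 249.3]
top [0.5011 0.0073] mc [0.5011 0.0071] z 0.0609 [33.7 91.1] ac 13.4 [354.1 259. ]
scene [ 0.5135 -0.0351] mc [ 0.5135 -0.0344] z 0.0607 [ 38.4 184. ] ac 13.5 [276.4 210. ]
```

Wrist, top and scene views agree to within 3 mm. Tops are at z ≈ 0.032 for the loose bars and 0.060 for the course. I'll cross-check the heights by triangulation, then pick and lay the full bar.

```bash
cat >> h.py <<'E'
J=np.array([0.5114,-0.0355]); AC=13.5; ZT=0.060; ZG=0.009
U=np.array([-np.sin(np.deg2rad(AC)),np.cos(np.deg2rad(AC))])
V=np.array([U[1],-U[0]])  # across
def pick(c,ac,zg=ZG,zb=0.0,force=40):
    o=down(np.deg2rad(ac)); effector.gripper_open()
    bot.reach([*c,zb+0.10],o); bot.move_straight([*c,zb+zg],o,speed=0.12)
    effector.grasp(force); s=monitor.get_obs(); print("gap",s["finger_gap"],"ee",s["ee_pos"].round(4))
    bot.move_straight([*c,zb+zg+0.02],o,speed=0.06)
    s=monitor.get_obs(); print("held gap",s["finger_gap"],"F",s["wrist_force"].round(2),s["clock"])
def lay(c,ac=AC,zg=ZG,zt=ZT,far=True):
    o=down(np.deg2rad(ac))
    if far:
        p=monitor.get_obs()["ee_pos"]; bot.move_straight([p[0],p[1],0.14],speed=0.2); bot.reach([*c,0.14],o)
    bot.move_straight([*c,zt+zg+0.004],o,speed=0.12); bot.sleep(0.15)
    f0=monitor.get_obs()["wrist_force"][2]
    for dz in np.arange(0.0025,-0.0031,-0.0005):
        bot.move_straight([*c,zt+zg+dz],o,speed=0.02)
        f=monitor.get_obs()["wrist_force"][2]
        if f-f0>2.5: break
    print("touch dz",dz,"dF",f-f0,"ee",monitor.get_obs()["ee_pos"].round(4))
    effector.gripper_open(); bot.move_straight([*c,zt+zg+0.06],o,speed=0.12)
def view(name):   # standing view of the course
    bot.reach([0.50,-0.03,0.24],down(np.deg2rad(14))); return look(name)
E
python3 - <<'E'
from h import *
T=cams.camera_params("top"); W1=load("w1")[0]; W2=load("w2")[0]
for P,a,b in((W1,(375.5,178.8),(189.4,251.5)),(W1,(385.4,295.2),(243.3,223.9)),(W1,(269,246),(237.4,288.3)),(W2,(332.6,177.5),(354.1,259)),(W2,(330.8,264.5),(394.5,249.3))):
    print(tri(ray(P,[a],True),ray(T,[b])))
pick((.5209,.3808),21.5); bot.sleep(.1)
im,_=cams.camera("scene"); cv2.imwrite("pics/s1.png",im[:,:,::-1])
lay(J); P,im,d=view("w3")
for o in tops(P,im,d,.054,near=J,zhi=.075)+tops(P,im,d,.085,near=J): print(o)
print(monitor.get_obs()["clock"])
E
```

```text
(array([0.52198962, 0.38061796, 0.02406781]), np.float64(0.000659083667705999))
(array([0.5852204 , 0.25808999, 0.02521167]), np.float64(0.00038942898353615436))
(array([0.43799021, 0.26939267, 0.02529157]), np.float64(0.0004618179183722192))
(array([0.50376155, 0.00423241, 0.01447687]), np.float64(0.0016434180373811696))
(array([ 0.52405482, -0.08588978,  0.03699611]), np.float64(0.0007510006514797062))
gap 0.031669484293326 ee [0.5208 0.3808 0.0089]
held gap 0.03166343962642225 F [ 0.12 -0.46 -8.26] 7.2667
touch dz -0.0005 dF 9.367751082076214 ee [ 0.5115 -0.0355  0.0689]
{'c': array([0.49602722, 0.02833068]), 'z': np.float64(0.059623569189947545), 'size': [33.081851959228516, 48.719207763671875], 'across': np.float32(14.333748), 'px': array([333.6247678 , 157.26439628]), 'mc': array([0.49606849, 0.02866271])}
{'c': array([ 0.52821771, -0.10803709]), 'z': np.float64(0.059642166777714445), 'size': [32.65509033203125, 33.8822021484375], 'across': np.float32(12.6549), 'px': array([330.88437884, 291.32226322]), 'mc': array([ 0.52827316, -0.10797749])}
{'c': array([ 0.51205182, -0.03512449]), 'z': np.float64(0.09158634265047139), 'size': [32.46087646484375, 90.0518569946289], 'across': np.float32(13.730812), 'px': array([333.83667799, 229.77585675]), 'mc': array([ 0.51130401, -0.0335219 ])}
14.5583
```

The full bar touched down at z = 0.0595. In the standing view it lies 0.2 mm off along the course and 0.7 mm off across. Contact confirms the 60 mm height, since the wrist/top triangulation baseline is too short for it. Now the halves, each re-viewed from directly above so that the camera bias cancels.

```bash
cat > half.py <<'E'
from h import *
import sys
def half(c,ac,s,name):
    c=np.array(c); v=c+Ro.from_euler('z',ac-14,degrees=True).as_matrix()[:2,:2]@(np.array([.50,-.03])-J)
    bot.reach([*v,.212],down(np.deg2rad(ac))); P,im,d=look(name)
    o=min(tops(P,im,d,.026,near=c,rad=.05),key=lambda o:np.hypot(*(o["c"]-c))); print(o)
    pick(o["c"],o["across"]); lay(J+s*.0695*U)
E
python3 - <<'E'
from half import *
half((.5832,.2604),-21.0,+1,"w4")
print(monitor.get_obs()["clock"])
P,im,d=view("w5")
for o in tops(P,im,d,.085,near=J): print(o["c"],o["size"],o["across"],"rel U,V mm",1000*(o["c"]-J)@U,1000*(o["c"]-J)@V,o["z"])
print(monitor.get_obs()["clock"]); cv2.imwrite("pics/w5c.png",im[90:390,180:480,::-1])
E
```

```text
{'c': array([0.58430841, 0.26036566]), 'z': np.float64(0.03154480536155724), 'size': [31.40057945251465, 44.370601654052734], 'across': np.float32(-19.910156), 'px': array([334.00077821, 222.19922179]), 'mc': array([0.58452213, 0.26038163])}
gap 0.03156084504095362 ee [0.5843 0.2604 0.009 ]
held gap 0.03197017989587398 F [-0.25 -0.18 -2.38] 18.9083
touch dz -0.0005 dF 9.599037833874618 ee [0.4952 0.0321 0.0689]
24.9
[0.4962973  0.03065742] [31.838916778564453, 43.45447540283203] 13.851898 rel U,V mm 67.8551373635194 0.7587333399939876 0.09149518262639927
[ 0.51188785 -0.03506285] [32.61453628540039, 89.93206787109375] 13.663605 rel U,V mm 0.3111847542482976 0.5764190426040412 0.09153912460231889
25.525
```

View pics/w5c.png

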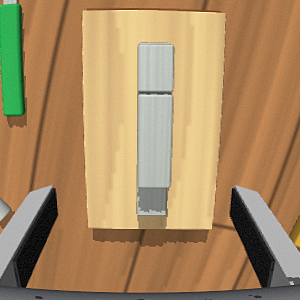

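The crop shows the half (155,66) laid at the +y end of the full bar (153,140), square and in line, but the gap at (155,93) looks narrower than 3 mm. I'll measure that gap.

```bash
cat >> h.py <<'E'
def profile(P,im,z,s0,s1,step=.0005):
    s=np.arange(s0,s1,step); pr=[]
    for t in (-.008,-.004,0,.004,.008):
        uv=np.array([proj(P,np.r_[J+a*U+t*V,z],True) for a in s],np.float32)
        pr.append(cv2.remap(cv2.cvtColor(im,cv2.COLOR_RGB2GRAY).astype(np.float32),uv[:,:1],uv[:,1:],cv2.INTER_LINEAR)[:,0])
    return s*1000,np.mean(pr,0)
E
python3 - <<'E'
from h import *
P,im,d=load("w2"); a,p=profile(P,im,.06,-.004,.004); print("joint w2 (2mm gap)",np.c_[a,p].round(1).tolist())
a,p=profile(P,im,.06,.086,.095); print("outer w2",np.c_[a,p].round(1).tolist())
a,p=profile(P,im,.06,-.095,-.086); print("outer- w2",np.c_[a,p].round(1).tolist())
P,im,d=load("w5"); a,p=profile(P,im,.092,.040,.052); print("gap w5",np.c_[a,p].round(1).tolist())
a,p=profile(P,im,.092,.085,.095); print("outer w5",np.c_[a,p].round(1).tolist())
E
```

```text
joint w2 (2mm gap) [[-4.0, 195.7], [-3.5, 210.3], [-3.0, 226.1], [-2.5, 220.5], [-2.0, 210.9], [-1.5, 180.4], [-1.0, 145.4], [-0.5, 111.3], [0.0, 79.1], [0.5, 78.7], [1.0, 96.8], [1.5, 122.1], [2.0, 151.2], [2.5, 172.7], [3.0, 187.2], [3.5, 192.8]]
outer w2 [[86.0, 194.6], [86.5, 194.6], [87.0, 194.1], [87.5, 195.4], [88.0, 198.8], [88.5, 205.6], [89.0, 215.5], [89.5, 202.9], [90.0, 174.2], [90.5, 176.2], [91.0, 195.2], [91.5, 201.7], [92.0, 203.2], [92.5, 202.5], [93.0, 201.3], [93.5, 201.5], [94.0, 201.9], [94.5, 201.3], [95.0, 200.6]]
outer- w2 [[-95.0, 130.1], [-94.5, 130.8], [-94.0, 131.5], [-93.5, 131.7], [-93.0, 131.7], [-92.5, 131.7], [-92.0, 130.8], [-91.5, 129.8], [-91.0, 129.1], [-90.5, 128.7], [-90.0, 133.8], [-89.5, 161.0], [-89.0, 188.2], [-88.5, 192.1], [-88.0, 187.1], [-87.5, 183.7], [-87.0, 183.2], [-86.5, 182.7], [-86.0, 184.1]]
gap w5 [[40.0, 191.8], [40.5, 191.0], [41.0, 189.9], [41.5, 190.1], [42.0, 191.4], [42.5, 200.9], [43.0, 211.5], [43.5, 220.8], [44.0, 214.7], [44.5, 171.2], [45.0, 131.0], [45.5, 95.4], [46.0, 79.7], [46.5, 73.4], [47.0, 96.6], [47.5, 124.1], [48.0, 155.4], [48.5, 180.9], [49.0, 193.3], [49.5, 197.9], [50.0, 195.9], [50.5, 194.4], [51.0, 193.0], [51.5, 192.8]]
outer w5 [[85.0, 198.4], [85.5, 198.4], [86.0, 198.1], [86.5, 198.8], [87.0, 202.4], [87.5, 207.1], [88.0, 212.9], [88.5, 195.9], [89.0, 174.5], [89.5, 182.6], [90.0, 186.7], [90.5, 171.0], [91.0, 174.5], [91.5, 195.7], [92.0, 201.4], [92.5, 202.3], [93.0, 202.1], [93.5, 201.5], [94.0, 201.2], [94.5, 201.3]]
```

The gap reads about 2.1 mm, using the known 2 mm joint as the yardstick, and the half's outer end sits about 1 mm inside the one below. I'll shift that half +1 mm, then lay the other half.

```bash
python3 - <<'E'
from half import *
c=J+.0695*U
pick(c,AC,zb=ZT-.0005); lay(c+.001*U,far=False,zt=ZT)
half((.438,.2713),4.4,-1,"w6")
P,im,d=view("w7")
for o in tops(P,im,d,.085,near=J): print(o["c"],o["size"],o["across"],"rel U,V mm",1000*(o["c"]-J)@U,1000*(o["c"]-J)@V,o["z"])
for s0,s1 in((.042,.052),(.086,.094),(-.052,-.042),(-.096,-.086)):
    a,p=profile(P,im,.092,s0,s1); print(np.c_[a,p].round(1).tolist())
print(monitor.get_obs()["clock"]); cv2.imwrite("pics/w7c.png",cv2.resize(im[110:330,240:420,::-1],None,fx=2.6,fy=2.6,interpolation=cv2.INTER_CUBIC))
E
```

```text
gap 0.0316311998211089 ee [0.4952 0.0321 0.0685]
held gap 0.031384315581191494 F [-0.94  0.38 -2.01] 28.6
touch dz -0.001 dF 7.644815607882462 ee [0.495  0.033  0.0685]
{'c': array([0.43715198, 0.27065778]), 'z': np.float64(0.03156981036834089), 'size': [31.600370407104492, 44.71856689453125], 'across': np.float32(5.394638), 'px': array([331.95088258, 222.51957022]), 'mc': array([0.4373513 , 0.27135397])}
gap 0.03193289950234031 ee [0.4372 0.2706 0.009 ]
held gap 0.03173490411976311 F [-1.25 -0.44 -2.68] 36.95
touch dz -0.0005 dF 7.864189673480638 ee [ 0.5277 -0.1031  0.069 ]
[0.49605215 0.03145318] [31.790555953979492, 43.393184661865234] 13.912117 rel U,V mm 68.68614568830408 0.7061271627990525 0.0915290291135547
[ 0.51192657 -0.03504735] [32.611148834228516, 89.84962463378906] 13.725761 rel U,V mm 0.317215033990387 0.6176940210327887 0.09157337144122712
[ 0.5279447  -0.10158052] [32.23786544799805, 44.83953857421875] 13.63118 rel U,V mm -68.11699459764574 0.6613795288487916 0.091506048600971
[[42.0, 191.7], [42.5, 200.0], [43.0, 209.7], [43.5, 220.2], [44.0, 214.4], [44.5, 182.3],
[... 410 characters left out ...]
01.7], [93.0, 201.2], [93.5, 200.7], [94.0, 200.5]]
[[-52.0, 189.2], [-51.5, 193.2], [-51.0, 200.0], [-50.5, 214.5], [-50.0, 228.6], [-49.5, 238.4], [-49.0, 245.0], [-48.5, 219.3], [-48.0, 191.6], [-47.5, 153.2], [-47.0, 112.9], [-46.5, 89.3], [-46.0, 71.2], [-45.5, 69.7], [-45.0, 70.9], [-44.5, 98.4], [-44.0, 135.3], [-43.5, 158.7], [-43.0, 175.7], [-42.5, 183.7]]
[[-96.0, 85.2], [-95.5, 85.0], [-95.0, 85.6], [-94.5, 86.4], [-94.0, 86.4], [-93.5, 85.6], [-93.0, 84.6], [-92.5, 82.7], [-92.0, 80.8], [-91.5, 78.8], [-91.0, 76.6], [-90.5, 96.6], [-90.0, 139.4], [-89.5, 176.4], [-89.0, 185.0], [-88.5, 193.6], [-88.0, 194.3], [-87.5, 194.1], [-87.0, 193.0], [-86.5, 191.5], [-86.0, 190.7]]
44.0583
```

View pics/w7c.png

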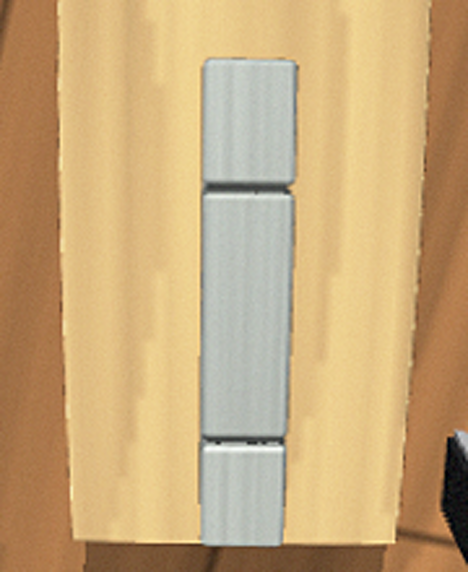

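The crop shows all three top bars in line, with dark gaps at (248,187) and (242,441). They measure about 3.0 and 2.9 mm, with sides and ends within about 1 mm. Next I locate the key from two views.

```bash
python3 - <<'E'
from h import *
for n in("top","scene"):
    P=cams.camera_params(n); im=cv2.imread(f"pics/{n}0.png")[:,:,::-1].copy(); d=np.load(f"pics/{n}_d.npy"); X=cloud(P,d,False)
    c=plane(P,[(508.5,242)] if n=="top" else [(158,196)],.049)[0]
    m=(np.hypot(X[...,0]-c[0],X[...,1]-c[1])<.05)
    h=X[m]; print(n,c.round(4),"zmax",np.percentile(h[:,2],[90,95,99]).round(4))
    k=m&(X[...,2]>.0435)&(X[...,2]<.056); v,u=np.nonzero(k)
    w=X[k]; (x,y),r=cv2.minEnclosingCircle((w[:,:2]*1000).astype(np.float32)); print(len(w),w.mean(0).round(4),x,y,r,np.mean([u,v],1))
    g=cv2.cvtColor(im,cv2.COLOR_RGB2GRAY); print(g[int(v.mean())-0,int(u.mean())-12:int(u.mean())+13])
ti=cv2.imread("pics/top0.png")[205:275,470:545]; si=cv2.imread("pics/scene0.png")[175:235,120:195]
cv2.imwrite("pics/key.png",np.hstack([cv2.resize(ti,(400,373)),cv2.resize(si,(400,373))]))
print([None if (q:=solve_ik([.545,-.345,.1],down(np.deg2rad(a)))) is None else q.round(2) for a in(14,60,90)])
E
```

```text
top [ 0.5387 -0.3387  0.049 ] zmax [0.045  0.048  0.0512]
171 [ 0.5398 -0.3399  0.048 ] 539.6258544921875 -339.6355285644531 17.337135314941406 [508.86549708 241.57894737]
[225 216  66  99  88  77 125 111 106 106 103 105 100  96  96  93  87  84
  89  81  62  81 154 151 169]
scene [ 0.5492 -0.326   0.049 ] zmax [0.0423 0.0479 0.0501]
112 [ 0.5418 -0.3363  0.048 ] 540.4632568359375 -338.5849914550781 17.53664779663086 [156.20535714 193.375     ]
[107 110 132 180 191 154 109  92  92  95  96 101 104 105 107 110 110 112
 111  98  94 107 152 199 209]
[array([-0.62,  0.61,  1.33, -0.  ,  1.2 , -0.87]), array([-0.62,  0.61,  1.33,  0.  ,  1.2 , -1.67]), array([-0.62,  0.61,  1.33,  0.  ,  1.2 , -2.19])]
```

View pics/key.png

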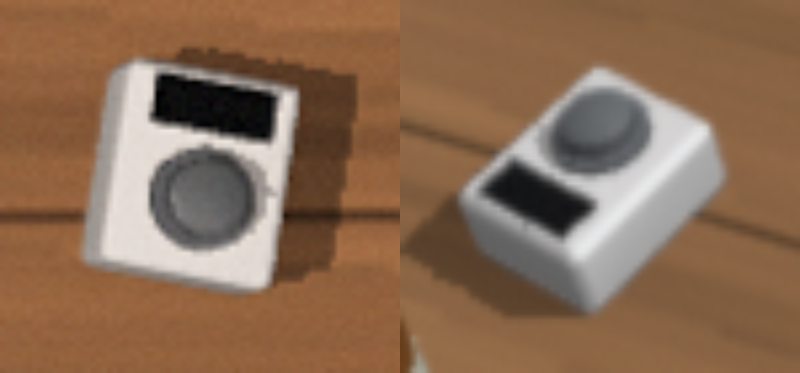

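Both views put the round grey key at (0.540, -0.339), radius 17 mm, with its top at about 0.049: (203,197) in the left crop, (600,130) in the right. Pressing it with closed fingers.

```bash
python3 - <<'E'
from h import *
o=down(np.deg2rad(50)); k=np.array([.540,-.339])
effector.grasp(10); bot.reach([*k,.10],o); bot.move_straight([*k,.053],o,speed=.1); bot.sleep(.2)
f0=monitor.get_obs()["wrist_force"][2]; log=[]
for z in np.arange(.051,.0395,-.0005):
    bot.move_straight([*k,z],o,speed=.03); s=monitor.get_obs(); f=s["wrist_force"][2]-f0
    log.append((round(s["ee_pos"][2]*1000,2),round(f,1)))
    if f>14: break
bot.sleep(.2); print(log,monitor.get_obs()["clock"])
bot.move_straight([*k,.12],o,speed=.12)
im,d=cams.camera("top"); cv2.imwrite("pics/top9.png",im[:,:,::-1]); print(monitor.get_obs()["clock"])
a=cv2.imread("pics/top0.png"); df=cv2.absdiff(a,im[:,:,::-1]).max(2); 
cv2.imwrite("pics/top9v.png",im[100:400,100:560,::-1])
E
```

```text
[(np.float64(50.96), np.float64(0.0)), (np.float64(50.49), np.float64(-0.3)), (np.float64(49.95), np.float64(0.7)), (np.float64(49.45), np.float64(0.8)), (np.float64(49.14), np.float64(2.3)), (np.float64(48.68), np.float64(3.9)), (np.float64(48.15), np.float64(4.6)), (np.float64(47.63), np.float64(4.7)), (np.float64(47.16), np.float64(5.2)), (np.float64(46.63), np.float64(5.9)), (np.float64(46.12), np.float64(6.0)), (np.float64(45.55), np.float64(4.9)), (np.float64(44.94), np.float64(4.5)), (np.float64(44.41), np.float64(2.9)), (np.float64(44.04), np.float64(3.5)), (np.float64(43.92), np.float64(8.7)), (np.float64(43.82), np.float64(11.8)), (np.float64(43.68), np.float64(15.7))] 52.2833
53.125
```

View pics/top9v.png

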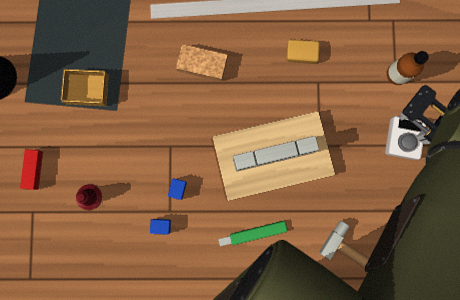

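The force trace peaks at 6 N, drops to 3 N and then meets the stop, so the key clicked through, and it has been released. In the top view the course lies at (276,152) and the bottle, spool, tin, cork and wax are where they were. The arm is clear, so I'm handing in.

```bash
python3 -c "
from cell import bot
print(bot.job_done())"
```

```text
the job is handed in; nothing more can be done
None
```

The second course is laid in brick bond, with measured gaps of about 3.0 and 2.9 mm and sides and ends within about 1 mm of the bars below; the timer key then clicked through and was released, and the job was handed in at about 53 s.

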